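# Clamp the pump plunger in the bench gauge with the ratchet thimble

## Robot

A 7-joint arm with a two-finger parallel gripper is mounted at the origin on the work surface. World frame = base frame: x ahead of the robot, y to its left, z up, the work surface at z = 0. Lengths are in m, angles in rad, forces in N, time in s.
With the tool pointing down it reaches from about 0.4 to 0.85 m from the base axis. Payload 4.5 kg.
Tool frame: the origin (TCP) lies at the very end of the fingers, on their centre line; the grasp point (between the pads) lies 19 mm behind it (tcp_to_grasp is the z of the grasp point in the tool frame, in m); z points along the fingers, x is the direction in which the jaws open and shut, and the axes are right-handed (so a half turn about z gives the same grasp; the last joint's range is limited). The gripper opens to 85 mm and grips with 20 to 120 N. Pads are 22 mm wide; open, the fingers measure 114 mm over their backs; the gripper's body (76 mm by 85 mm) begins 54 mm behind the grasp point. The pads swing forward as they close: fully open they stand 13 mm farther back than shut.
Start: joints at [1.166, 0.689, -0.195, 1.565, 0.157, 0.902, -0.215], TCP at [0.266, -0.566, 0.231] pointing down, gripper open.
Joint ranges: [-3.01, 3.01], [-0.46, 2.08], [-1.47, 1.51], [0.13, 2.56], [-1, 4.14], [0.04, 2.09], [-2.66, 2.66]. Speed limits (rad/s): [2.57, 2.57, 3.14, 3.14, 3.14, 3.14, 3.14].

## Interface

Orientations are given as a rotation vector (axis times angle).
In Python, from rig import * gives the robot as it stands. The module is installed in compiled form; this text tells all that it offers.
- The arm moves only by the tool jog_arm, never from a script. Its argument "series" is a list of rows, each a list of 6 numbers: the shift along the tool's x, y, z in mm, then the turn, a rotation vector about the tool's x, y, z in degrees. In form: [[x, y, z, rx, ry, rz], ...]. A call has 1 to 20 rows; each row is the pose to reach, as a shift and turn from the pose commanded when the call began, along the tool's axes at that moment; what a row does not reach only later rows make up. A row lasts 1/10 s, in which the tool goes at most 50 mm and 8.59 degrees, less where a joint would pass 70% of its speed; a pose out of reach is approached as far as the arm can. A call with a gripper value outside its range is refused whole. "fingers" is the finger opening in mm, from 0 to 85.4, set as the call begins (left out, the last holds). The fingers move at their own pace and stop on an object; "grip_force" is the grip in N (left out, the last holds). Time passes only in rows, so rows that repeat a pose let the fingers close. It gives the time, the measured TCP pose, the force and the opening at its end, in the units of the state.
- state(): the state, without advancing time (a new reading comes with each control period).
- read_camera(name): name is "scene" or "top" or "wrist"; returns the picture (384x512x3 uint8, red, green, blue); there is no depth.
- camera_model(name): a dict with "mtx" (3x3 intrinsics, pixels), "rvec" (rotation vector, rad) and "tvec" (3), from world to camera coordinates, as OpenCV has them; the wrist camera has in their place "mount" (4x4, takes a point from camera to tool coordinates, whose origin is the TCP and whose axes are the tool frame's). Camera axes: x right, y down, z forward; pixel columns grow to the right and rows downward; lengths in m; the calibration is good to about 2 mm. The wrist camera is an equidistant fisheye: a pixel r from the principal point sees the ray r / f radians off the axis. A picture is of the moment at which its call begins: read the wrist's pose just before it. camera_model takes no time and is no camera call.
- job_done(): hands the job in, once; it reports no verdict.
The state is a dict: "time_s": time; "joints": joint angles; "joint_velocities": joint speeds; "joint_torque": joint torques, N m; "ee_pos": TCP position; "tool_rot": TCP orientation; "force": force on the tool from outside, world axes, zero at the start; "wrist_torque": the same for the moment, N m; "opening": finger opening in m.
Only numpy, scipy, OpenCV 4.12 (cv2) and the standard library are available. Lean on these libraries where they do the work, as an engineer would, in place of code of your own. Each camera call takes 0.05 s, during which the arm holds its last target. There are 200 camera calls.

## Task

Two bench micrometers stand on the instrument bench, and one of them has a white pump plunger lying in its V-block. On that one, turn the ratchet thimble on top clockwise (seen from above) until the spindle comes down on the plunger and the ratchet slips by a good few clicks, then let go, leaving the plunger clamped where it lay. Leave the empty micrometer alone.

Things in the scene. Friction and masses are not known exactly. Their poses are not given: they have to be found in the camera images.
- ratchet_grip (a point): Grip point on the upright axis (z up) of the ratchet thimble of the micrometer that holds the plunger, 20 mm below its top. Ratchet thimble: knurled steel cylinder, 22 mm diameter, 45 mm tall, free all round, topmost part (top 173 mm above the bench); it only turns, never rises or sinks. Under it a 3 mm gap, then a 32 mm wide graduated thimble. Grey C-frame, foot 110 x 90 mm, fixed to the bench.
- ratchet (a joint): Slip of the ratchet thimble on the graduated thimble (rad), 0 at first. Clockwise, both turn together (0.05 Nm, spindle sinks 4 mm/rad) for 0.35 to 0.75 rad until the spindle meets the plunger; up to 0.2 rad more firms up, then it slips at 0.11 Nm, without end or harm, and this value grows. 0.2 is a good few clicks; one grip and 1.35 rad clockwise is always enough.
- plunger: Pump plunger: loose white ceramic rod, 12 mm diameter, 90 mm long, with an 18 mm steel head 8 mm long at one end. It lies level in the V-block of the micrometer to be used, under its spindle, sticking out at both sides of the frame; it need not be touched. Origin: middle of the white rod on its axis, 34 mm above the bench; y axis along the rod towards the head.
- spare_gauge: The other micrometer, identical but with its V-block empty; to be left alone. Origin: on the bench, right under its spindle and ratchet thimble axis; it is 173 mm tall, its foot 110 mm (its x, from -67 to +43 mm) by 90 mm (its y).
Things that resemble listed ones, but are neither listed nor needed, are in the scene too. What is shaped like the part that bears ratchet_grip but purple is not meant.

How it is judged:
By the outcome, as a careful person would: the job done as asked, in the order asked, and still so for the second after the job is handed in, with the robot touching nothing.
It also fails if it takes over 29 s, if anything falls off the work surface, if the arm or the gripper's body presses on something with over 40 N, if the wrist force passes 120 N, or if a joint passes its speed limit or range.

## Working session

There is one attempt and no reset: what is moved stays moved. The work goes in short steps, Python scripts to look and compute and a tool call to move; the robot and the scene stay as the last step left them, time stands still between calls to the robot, and variables do not carry over. Pictures are saved under pics/ and viewed, about 8 in all and at most 12, crops included, and the job is handed in when it is done.

Besides the shell and the picture viewer there is one more tool, called by a JSON object that holds its "name" and its "arguments". jog_arm: Moves the arm, as the interface text tells. Its arguments: {"type":"object","properties":{"series":{"type":"array"},"fingers":{"type":"number"},"grip_force":{"type":"number"}},"required":["series"]}

```bash
mkdir -p pics
python3 - <<'E'
from rig import *
import cv2,numpy as np
s=state();print(s)
for n in ("scene","top","wrist"):
    im=read_camera(n);cv2.imwrite(f"pics/{n}0.png",im[:,:,::-1]);m=camera_model(n);print(n,m)
    if n!="wrist":
        R=cv2.Rodrigues(np.array(m["rvec"]))[0];print("cam pos",-R.T@np.array(m["tvec"]).ravel())
E
```

```text
{'time_s': 0.0, 'joints': array([ 1.16581249,  0.68997629, -0.19450009,  1.56638526,  0.1572755 ,
        0.90249016, -0.21509316]), 'joint_velocities': array([ 0.00056126,  0.00170204, -0.00039392,  0.0007665 , -0.00080079,
       -0.00129605,  0.00015305]), 'joint_torque': array([ 1.19020788e-03, -5.39611101e+01, -1.26677647e+00, -1.58545429e+01,
        8.96864512e-03,  9.45293054e-03, -1.09999255e-05]), 'ee_pos': array([ 0.26519217, -0.56521065,  0.23047751]), 'tool_rot': array([-2.65096364e+00,  1.68415442e+00,  2.58100856e-03]), 'force': array([ 0.06865659, -1.24105986, -0.19787799]), 'wrist_torque': array([-0.00646448,  0.04376072, -0.00346569]), 'opening': 0.08520972524723322}
scene {'mtx': array([[452.67577507,   0.        , 254.33835802],
       [  0.        , 452.67577507, 188.46311158],
       [  0.        ,   0.        ,   1.        ]]), 'rvec': array([ 1.44008692,  1.8501333 , -0.96311304]), 'tvec': array([ 0.10366619, -0.1731352 ,  1.24886561])}
cam pos [1.12847493 0.15123645 0.55141603]
top {'mtx': array([[431.74363857,   0.        , 251.1939372 ],
       [  0.        , 431.74363857, 194.92517477],
       [  0.        ,   0.        ,   1.        ]]), 'rvec': array([ 2.18018999, -2.20936156,  0.05359117]), 'tvec': array([0.01427002, 0.48684477, 0.88761669])}
cam pos [0.44136916 0.0064105  0.91117343]
wrist {'mtx': array([[297.31863964,   0.        , 256.52593505],
       [  0.        , 297.31863964, 192.52059971],
       [  0.        ,   0.        ,   1.        ]]), 'mount': array([[ 9.99999762e-01,  6.35084884e-04,  2.68192072e-04,
        -4.86417686e-04],
       [-6.87652726e-04,  9.46511139e-01,  3.22670405e-01,
        -8.46773385e-02],
       [-4.89236869e-05, -3.22670513e-01,  9.46511351e-01,
        -1.43665862e-01],
       [ 0.00000000e+00,  0.00000000e+00,  0.00000000e+00,
         1.00000000e+00]])}
```

View pics/scene0.png

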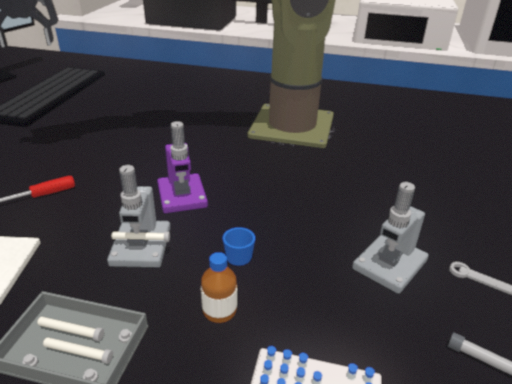

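View pics/top0.png

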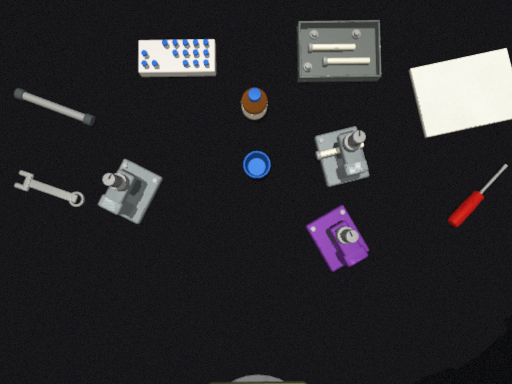

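Candidates for the target: grey micrometer at scene (129,175) / top (359,137), with a white rod in its V-block. The grey one at scene (405,190) / top (110,180) is empty (the spare), and the purple one at scene (178,130) / top (350,236) is a decoy. The first one fits, so I'll confirm it in a crop.

```bash
cat > h.py <<'E'
import cv2,numpy as np
from rig import *
def ray(n,px):
    m=camera_model(n);R=cv2.Rodrigues(np.array(m["rvec"]))[0];t=np.array(m["tvec"]).ravel()
    p=cv2.undistortPoints(np.array([[px]],float),m["mtx"],None).ravel()
    return -R.T@t,R.T@np.array([*p,1])
def onz(n,px,z):
    o,d=ray(n,px);return o+d*(z-o[2])/d[2]
E
python3 - <<'E'
from h import *
for px in [(359,136),(109,180),(350,236)]: print(px,onz("top",px,.173).round(4))
for px in [(128,170),(406,187)]: print(px,onz("scene",px,.173).round(4))
a=cv2.imread("pics/scene0.png")[155:275,90:190];b=cv2.imread("pics/top0.png")[115:195,305:385]
cv2.imwrite("pics/c1.png",np.hstack([cv2.resize(a,(400,480),interpolation=2),cv2.resize(b,(400,480) ,interpolation=2)]))
E
```

```text
(359, 136) [ 0.578  -0.1795  0.173 ]
(109, 180) [0.5077 0.2512 0.173 ]
(350, 236) [ 0.4066 -0.1598  0.173 ]
(128, 170) [ 0.5824 -0.1755  0.173 ]
(406, 187) [0.5142 0.2507 0.173 ]
```

View pics/c1.png

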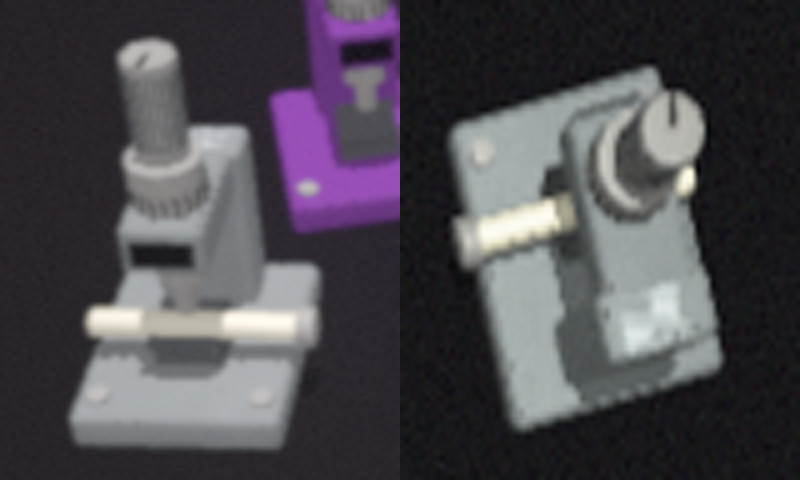

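View pics/wrist0.png

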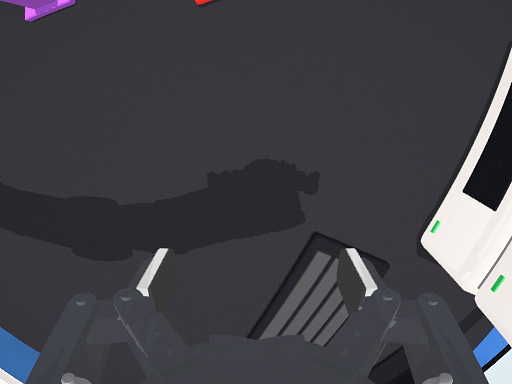

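Crop confirmed: the grey micrometer at scene (127,169) / top (359,136) carries the white rod, with its head at the top-view left end. Both views place the ratchet top at about (0.580, -0.178, 0.173). Next I work out the move to above it.

```bash
cat >> h.py <<'E'
from scipy.spatial.transform import Rotation as Ro
def shift(p):
    s=state();R=Ro.from_rotvec(s["tool_rot"])
    print("t",s["time_s"],"pos",s["ee_pos"].round(4),"q",s["joints"].round(3),"open",s["opening"].round(4),"f",s["force"].round(1))
    print("tool axes\n",R.as_matrix().round(3));print("shift mm",(R.inv().apply(np.array(p)-s["ee_pos"])*1000).round(1))
E
python3 - <<'E'
from h import *
shift([.580,-.178,.250])
E
```

```text
Traceback (most recent call last):
  File "h.py", line 12, in shift
    print("t",s["time_s"],"pos",s["ee_pos"].round(4),"q",s["joints"].round(3),"open",s["opening"].round(4),"f",s["force"].round(1))
                                                                                     ^^^^^^^^^^^^^^^^^^
AttributeError: 'float' object has no attribute 'round'
```

```bash
sed -i 's/s\["opening"\].round(4)/s["opening"]/' h.py
python3 - <<'E'
from h import *
shift([.580,-.178,.250])
E
```

```text
t 0.15 pos [ 0.2653 -0.5654  0.2307] q [ 1.166  0.69  -0.195  1.566  0.157  0.902 -0.215] open 0.0849030500964567 f [-0.4  0.4 -0.4]
tool axes
 [[ 0.425 -0.905 -0.001]
 [-0.905 -0.425  0.001]
 [-0.001  0.    -1.   ]]
shift mm [-217.  -449.5  -19.1]
```

{"name": "jog_arm", "arguments": {"series": [[-10,-20,-19,0,0,0],[-25,-52,-19,0,0,0],[-43,-90,-19,0,0,0],[-62,-128,-19,0,0,0],[-81,-168,-19,0,0,0],[-100,-207,-19,0,0,0],[-119,-247,-19,0,0,0],[-138,-286,-19,0,0,0],[-157,-325,-19,0,0,0],[-175,-363,-19,0,0,0],[-192,-398,-19,0,0,0],[-206,-427,-19,0,0,0],[-214,-444,-19,0,0,0],[-217,-449,-19,0,0,0],[-217,-449,-19,0,0,0],[-217,-449,-19,0,0,0]], "fingers": 60}}

```text
time_s: 1.75
ee_pos: [0.5786, -0.1804, 0.2501]
tool_rot: [2.648, -1.687, -0.001]
force: [-0.5, -1.0, 0.7]
opening: 0.0599
```

```bash
cat >> h.py <<'E'
def wrist_onz(px,z,s):
    m=camera_model("wrist");K=m["mtx"];d=np.array([(px[0]-K[0,2])/K[0,0],(px[1]-K[1,2])/K[1,1]]);r=np.hypot(*d)
    v=np.array([*(np.sin(r)*d/r),np.cos(r)]);R=Ro.from_rotvec(s["tool_rot"]);M=m["mount"]
    o=R.apply(M[:3,3])+s["ee_pos"];w=R.apply(M[:3,:3]@v);return o+w*(z-o[2])/w[2]
E
python3 - <<'E'
from h import *
shift([.580,-.178,.250])
cv2.imwrite("pics/w1.png",read_camera("wrist")[:,:,::-1])
E
```

```text
t 1.75 pos [ 0.5786 -0.1804  0.2501] q [ 0.315  0.641 -0.157  1.603  0.121  0.908 -1.02 ] open 0.05985115242234367 f [-0.5 -1.   0.7]
tool axes
 [[ 0.423 -0.906 -0.001]
 [-0.906 -0.423 -0.001]
 [ 0.001  0.002 -1.   ]]
shift mm [-1.6 -2.2  0.1]
```

View pics/w1.png

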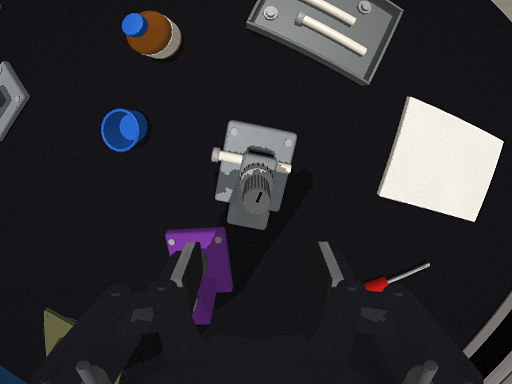

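Wrist view: the target ratchet's top disc is at about (257,200) with a dark mark on it, the rod is in the block at (250,160), and the purple decoy is at the lower left, clear of the fingers. Now I refine the axis.

Run:
```python
from h import *
s=state()
for p in [(257,200),(257,203)]: print(wrist_onz(p,.173,s).round(4))
im=cv2.imread("pics/w1.png");cv2.imwrite("pics/c2.png",cv2.resize(im[150:250,200:310],None,fx=6,fy=6,interpolation=2))
```

```text
[ 0.5813 -0.1793  0.173 ]
[ 0.579  -0.1804  0.173 ]
```

View pics/c2.png

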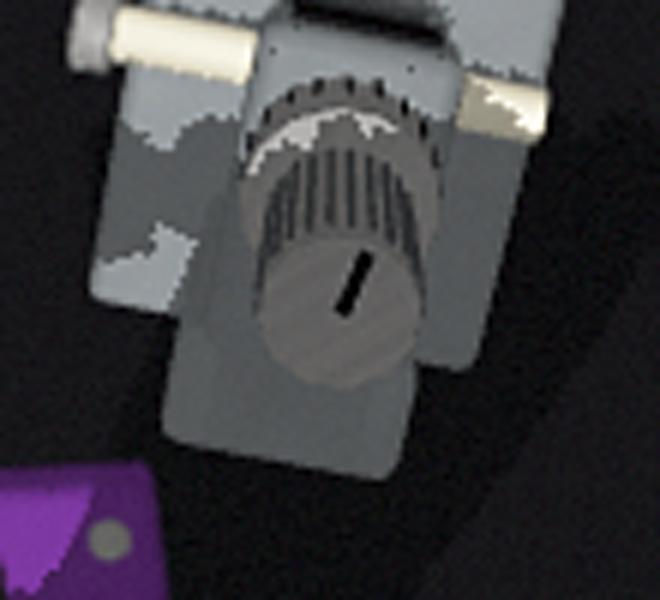

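{"name": "jog_arm", "arguments": {"series": [[0,-1.4,0,0,0,-4],[0,-1.4,0,0,0,-10],[0,-1.4,0,0,0,-17],[0,-1.4,5,0,0,-24],[0,-1.4,12,0,0,-31],[0,-1.4,22,0,0,-38],[0,-1.4,34,0,0,-45],[0,-1.4,48,0,0,-51],[0,-1.4,62,0,0,-56],[0,-1.4,76,0,0,-59],[0,-1.4,88,0,0,-60],[0,-1.4,97,0,0,-60],[0,-1.4,104,0,0,-60],[0,-1.4,110,0,0,-60],[0,-1.4,113,0,0,-60],[0,-1.4,114,0,0,-60],[0,-1.4,114,0,0,-60],[0,-1.4,114,0,0,-60]]}}

```text
time_s: 3.6
ee_pos: [0.5814, -0.178, 0.1367]
tool_rot: [3.139, -0.133, 0.001]
force: [-0.1, -0.3, 0.1]
opening: 0.0604
```

Run:
```python
from h import *
shift([.580,-.180,.136])
a=read_camera("wrist")[:,:,::-1];b=read_camera("scene")[120:270,70:220,::-1]
cv2.imwrite("pics/w2.png",np.hstack([a[100:384,110:410],cv2.resize(b,(284,284))]))
```

```text
t 3.6 pos [ 0.5814 -0.178   0.1367] q [ 0.443  0.809 -0.398  1.697  0.437  0.724 -0.26 ] open 0.06042969200536892 f [-0.1 -0.3  0.1]
tool axes
 [[ 0.996 -0.085  0.001]
 [-0.085 -0.996 -0.   ]
 [ 0.001  0.    -1.   ]]
shift mm [-1.2  2.1  0.7]
```

View pics/w2.png

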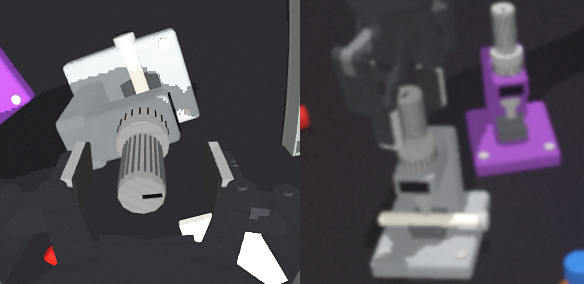

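Between the fingers: the ratchet's disc is at about full-frame (252,294), nearly midway between the pads. The rod is undisturbed. I check the offset numerically.

Run:
```python
from h import *
s=state();p=wrist_onz((252,294),.173,s);print(p.round(4));R=Ro.from_rotvec(s["tool_rot"]);print((R.inv().apply(p-s["ee_pos"])*1000).round(1))
```

```text
[ 0.5802 -0.1786  0.173 ]
[ -1.    0.6 -36.4]
```

{"name": "jog_arm", "arguments": {"series": [[-0.5,0.5,0,0,0,0],[-1,1,0,0,0,0],[-1,1,0,0,0,0],[-1,1,0,0,0,0],[-1,1,0,0,0,0],[-1,1,0,0,0,0],[-1,1,0,0,0,0],[-1,1,0,0,0,0],[-1,1,0,0,0,0],[-1,1,0,0,0,0],[-1,1,0,0,0,0],[-1,1,0,0,0,0]], "fingers": 10, "grip_force": 60}}

```text
time_s: 4.9
ee_pos: [0.5791, -0.1791, 0.1366]
tool_rot: [3.138, -0.133, -0.003]
force: [-3.6, 0.7, 6.1]
opening: 0.021
```

Run:
```python
from h import *
shift([.580,-.179,.136]);print(state()["wrist_torque"].round(3))
a=read_camera("wrist")[:,:,::-1]
cv2.imwrite("pics/w3.png",cv2.resize(a[200:384,130:390],None,fx=2,fy=2))
```

```text
t 4.9 pos [ 0.5791 -0.1791  0.1366] q [ 0.446  0.808 -0.398  1.701  0.437  0.724 -0.259] open 0.02095640243484601 f [-3.6  0.7  6.1]
tool axes
 [[ 0.996 -0.085 -0.002]
 [-0.085 -0.996 -0.001]
 [-0.002  0.001 -1.   ]]
shift mm [ 0.9 -0.1  0.6]
[ 0.056  0.771 -0.037]
```

View pics/w3.png

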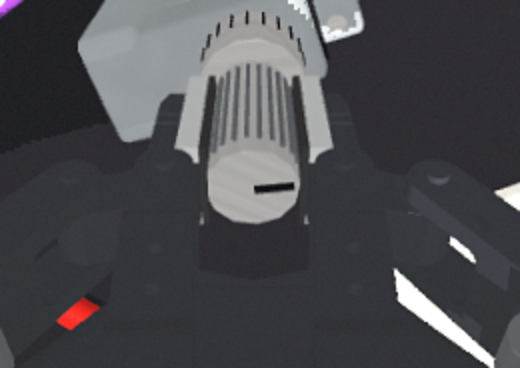

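The ratchet is gripped squarely (21 mm opening, small force, mark pointing right). Now I turn clockwise, which is +z of the downward tool.

{"name": "jog_arm", "arguments": {"series": [[0,0,0,0,0,2],[0,0,0,0,0,6],[0,0,0,0,0,11],[0,0,0,0,0,16],[0,0,0,0,0,21],[0,0,0,0,0,26],[0,0,0,0,0,31],[0,0,0,0,0,36],[0,0,0,0,0,41],[0,0,0,0,0,46],[0,0,0,0,0,51],[0,0,0,0,0,56],[0,0,0,0,0,61],[0,0,0,0,0,66],[0,0,0,0,0,71],[0,0,0,0,0,76],[0,0,0,0,0,81],[0,0,0,0,0,85],[0,0,0,0,0,87],[0,0,0,0,0,87]]}}

```text
time_s: 6.95
ee_pos: [0.5799, -0.1801, 0.1366]
tool_rot: [2.184, -2.257, 0.002]
force: [-2.4, -2.4, 4.1]
opening: 0.0204
```

Run:
```python
from h import *
shift([.580,-.179,.136]);print(state()["wrist_torque"].round(3))
a=read_camera("wrist")[:,:,::-1];b=read_camera("scene")[120:270,70:220,::-1]
cv2.imwrite("pics/w4.png",np.hstack([cv2.resize(a[200:384,130:390],(424,300)),cv2.resize(b,(300,300),interpolation=2)]))
```

```text
t 6.95 pos [ 0.5799 -0.1801  0.1366] q [ 0.209  0.785  0.026  1.713 -0.028  0.643 -1.353] open 0.020390244674645584 f [-2.4 -2.4  4.1]
tool axes
 [[-0.033 -0.999  0.   ]
 [-0.999  0.033 -0.002]
 [ 0.002 -0.    -1.   ]]
shift mm [-1.1 -0.1  0.6]
[-0.738  0.533  0.07 ]
```

View pics/w4.png

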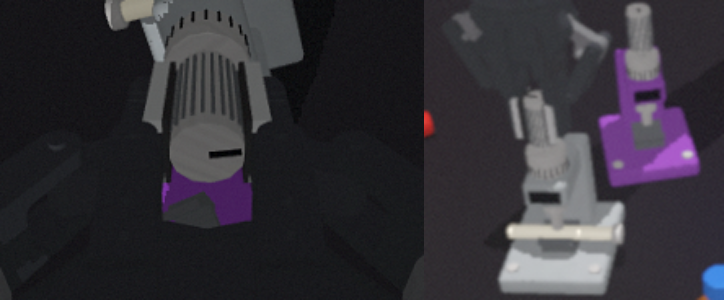

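The mark still points right relative to the fingers, so the thimble turned the full 87° with no finger slip. The rod is in place. Next I release and lift straight up.

{"name": "jog_arm", "arguments": {"series": [[0,0,0,0,0,0],[0,0,0,0,0,0],[0,0,0,0,0,0],[0,0,0,0,0,0],[0,0,0,0,0,0],[0,0,-5,0,0,0],[0,0,-15,0,0,0],[0,0,-30,0,0,0],[0,0,-50,0,0,0],[0,0,-70,0,0,0],[0,0,-90,0,0,0],[0,0,-108,0,0,0],[0,0,-118,0,0,0],[0,0,-120,0,0,0],[0,0,-120,0,0,0],[0,0,-120,0,0,0]], "fingers": 60}}

```text
time_s: 8.65
ee_pos: [0.5794, -0.1787, 0.2554]
tool_rot: [2.185, -2.256, -0.002]
force: [0.5, -0.5, -0.2]
opening: 0.0598
```

Run:
```python
from h import *
shift([.580,-.179,.256])
a=read_camera("wrist")[:,:,::-1];b=read_camera("scene")[:,:,::-1]
c=read_camera("top")[115:195,305:385,::-1]
cv2.imwrite("pics/w5.png",np.hstack([cv2.resize(a[130:270,190:330],(400,400)),cv2.resize(c,(390,400),interpolation=2)]))
o=cv2.imread("pics/scene0.png")
f=lambda i:cv2.moments((cv2.inRange(i[215:260,95:180],(150,190,190),(255,255,255))),True)
for i in(o,b):
    m=f(np.ascontiguousarray(i));print(m["m00"],m["m10"]/max(m["m00"],1)+95,m["m01"]/max(m["m00"],1)+215)
```

```text
t 8.65 pos [ 0.5794 -0.1787  0.2554] q [ 0.202  0.634  0.038  1.602 -0.028  0.908 -1.353] open 0.05979400487351489 f [ 0.5 -0.5 -0.2]
tool axes
 [[-0.032 -0.999 -0.002]
 [-0.999  0.032  0.   ]
 [-0.     0.002 -1.   ]]
shift mm [ 0.3 -0.6 -0.6]
224.0 141.99553571428572 235.54910714285714
783.0 141.56449553001278 243.78033205619414
```

View pics/w5.png

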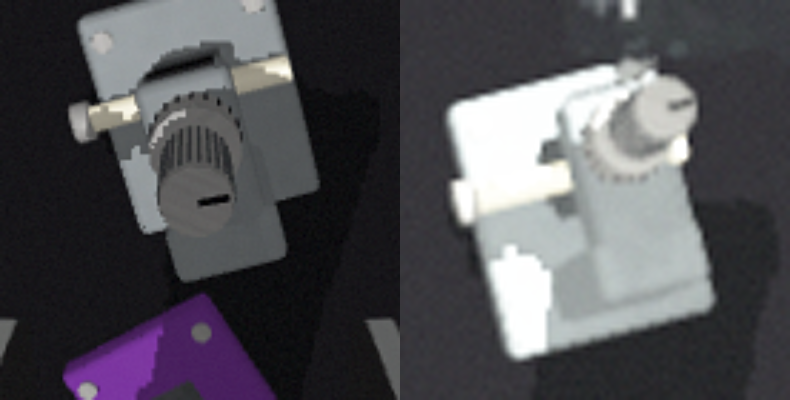

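In the top view the mark went from 12 o'clock to about 3 o'clock, so the turn was clockwise and held after release. The rod lies where it was, with its head at the left and its ends unmoved, and the gripper is clear. I'm handing in.

```bash
python3 -c "
from rig import *
print(job_done())"
```

```text
the job is handed in; nothing more can be done
None
```

I gripped the ratchet thimble of the grey micrometer holding the plunger and turned it 87° (1.52 rad) clockwise in one grip. I then let go and lifted clear, at 8.65 s of the 29 s allowed. The empty micrometer was not touched.

**Checks that passed**
- **Turn:** the thimble's mark turned with the fingers during the turn, so they did not slip, and it stayed at about 3 o'clock after release. Since at most 0.95 rad is used up before the ratchet starts slipping, it should have slipped at least about 0.5 rad. I worked that out from the given limits and did not measure it.
- **Plunger:** in the top and wrist pictures it still lies where it was.
- **Clear of contact:** the force read about 0 after lifting. The highest reading at the end of any move was about 7 N.

**Check that did not work:** comparing the plunger's colour area before and after in the scene camera was not usable. The lighting on the foot had changed, which more than tripled the matched area (224 to 783 pixels). I relied on the pictures instead.

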